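# Lock down the microscope stand with a flipped hex key

## Robot

A 6-joint arm with a two-finger parallel gripper is mounted at the origin on the work surface. World frame = base frame: x ahead of the robot, y to its left, z up, the work surface at z = 0. Lengths are in m, angles in degrees, forces in N, time in s.
With the tool pointing down it reaches from about 0.425 to 1.125 m from the base axis. Payload 14.9 kg.
Tool frame: the origin (TCP) lies midway between the tips of the shut fingers; the grasp point (between the pads) lies 19 mm behind it (bot.grasp_offset is the distance from the TCP to the grasp point, in m); z points along the fingers, y is the line along which they close (so a half turn about z gives the same grasp; the last joint's range is limited). The gripper opens to 91 mm and grips with 3 to 60 N. Pads are 32 mm wide; open, the fingers measure 118 mm over their backs; the gripper's body (76 mm by 178 mm) begins 60 mm behind the grasp point.
Start: joints at [-74.33, 21.709, 99.362, -0, 58.929, -1.908], TCP at [0.211, -0.667, 0.214] pointing down, gripper open.
Joint ranges: [-158.91, 158.91], [-42.39, 125.64], [0.06, 152.35], [-60.88, 240.88], [17.5, 164.5], [-176.32, 176.32]. Speed limits (degrees/s): [108.29, 108.29, 136.94, 180, 180, 180].

## Interface

Orientations are given as a 3x3 rotation matrix whose columns are the frame's x, y, z axes.
In Python, from workcell import bot, cams, finder gives the robot as it stands.
- The arm moves only by the tool play_rows, never from a script. Its argument "deltas" is a list of rows, each a list of 7 numbers: the finger opening in mm, from 0 to 91.2, then the shift along the tool's x, y, z in mm, then the turn, a rotation vector about the tool's x, y, z in rad. In form: [[gripper, x, y, z, rx, ry, rz], ...]. A call has 1 to 20 rows; each row shifts and turns the commanded pose from where the row before left it, along the tool's axes as they then stand; what a row does not reach is not made up. A row lasts 1/10 s, in which the tool goes at most 50 mm and 8.59 degrees, less where a joint would pass 70% of its speed; a pose out of reach is approached as far as the arm can. A call with a gripper value outside its range is refused whole. The fingers move at their own pace and stop on an object; the grip force is fixed at half the most. Time passes only in rows, so rows that do not move let the fingers close. It gives the time, the measured TCP pose, the force and the opening at its end, in the units of the state.
- bot.read_state(): the state, without advancing time (a new reading comes with each control period).
- cams.grab_frame(name): name is "scene" or "top"; returns the picture (384x512x3 uint8, red, green, blue); there is no depth.
- cams.calibration(name): a dict with "fx", "fy", "cx", "cy" (pixels), "dist" ([k1, k2, p1, p2, k3] as OpenCV has them; the pictures are not rectified), "world_to_cam" (4x4, takes a point from world to camera coordinates). Camera axes: x right, y down, z forward; pixel columns grow to the right and rows downward; lengths in m; the calibration is good to about 2 mm. A picture is of the moment at which its call begins. calibration takes no time and is no camera call.
- bot.sign_off(): hands the job in, once; it reports no verdict.
Trained networks look in the newest picture that a camera, given by its name, has taken for a name from the list of things; names that differ only in an ending like _2 or _b are one class to them, and where a whole thing is asked for, a point or a joint stands for the part that bears it (a point fixed in the world has none). Each returns a list of dicts, best first, with "p" (0 to 1); they miss things now and then, are a little off and sometimes report something else, mostly with a low value. They report only what shows in the picture. A call takes as long as a camera call. They do not tell look-alikes from the thing itself.
- finder.cut_out(label, camera): "region" (384x512 bool, what is visible of it) and "xy" ([column, row] in pixels, amid what is visible of it).
- finder.landmark_of(label, camera): "xy" ([column, row] in pixels: a listed point, or the origin of a listed thing).
The state is a dict: "time_s": time; "joint_positions": joint angles; "joint_vel": joint speeds; "joint_torque": joint torques, N m; "tcp_pos": TCP position; "tool_rot": TCP orientation; "ft_force": force on the tool from outside, world axes, zero at the start; "ft_torque": the same for the moment, N m; "grip_width": opening from 0.0 (shut) to 1.0 (fully open).
Only numpy, scipy, OpenCV 4.12 (cv2) and the standard library are available. Lean on these libraries where they do the work, as an engineer would, in place of code of your own. Each camera call takes 0.05 s, during which the arm holds its last target. There are 200 camera calls.

## Task

Take the large hex key out of its slanted stand, flip it, seat its short arm gently and fully in the hold-down bolt of the microscope stand, and with the gripper on the outer half of the long arm lever the stiff bolt clockwise up to its stop. Stop as soon as you feel it come up hard, for more than about twice the turning force spoils the bolt. Leave the key seated in the bolt and let go of it; leave the small key in the stand and do not knock over or shove anything else on the bench.

Things in the scene. Friction and masses are not known exactly. Their poses are not given: they have to be found in the camera images.
- hex_key: the large L-shaped hex key, bright, about 180 g, hexagonal bar 12 mm across flats. Origin at the elbow, where the arms' centre lines meet. +x runs along the short arm (end at 55 mm), -z along the long arm (end at 160 mm). Flats of both arms face +-y. At the start its long arm stands in the stand's large tube, leaning 30 degrees; the short arm on top points the way it leans and 30 degrees down
- short_tip (a point): centre of the end face of the large key's short arm; the last 3 mm of both arms are narrowed to a 10 mm round pin
- long_tip (a point): centre of the end face of the large key's long arm
- key_stand: fixed stand: black base plate 8 mm thick (x -50 to 50, y -40 to 110 mm) with two blue square tubes leaning 30 degrees towards its +x. Origin on the bench. Large tube at y = 0: 30 mm square, hole 14.6 mm square and 60 mm deep, centre of its floor at (-20, 0, 22) mm. Small tube at y = 80 mm: 22 mm square, 45 mm deep
- small_key: small dark hex key (6 mm across flats, arms 105 and 30 mm) in the small tube of the same stand; not for this bolt, to be left there. Origin at its elbow, axes as on the large key
- foot: foot of the cream-coloured stereo microscope stand, fixed to the bench; origin on the bench below the bolt's axis. Plate 120 mm along x, y from -50 to 250 mm, 22 mm thick. Column (32 mm diameter, 450 mm high, 72 mm collar up to 52 mm) at y = 190 mm; boom and head reach on to y = 490 mm, underside 270 mm up, over a round stage plate
- bolt_mouth (a point): centre of the open top of the bolt's hex socket, 50 mm above the bench, z up, turns with the bolt. Bright six-sided socket head, 27 mm wide, small red mark at its -y. Socket 12.8 mm across flats, 20 mm deep, two flats face +-y: the key enters with its long arm along this point's x axis or any multiple of 60 degrees from it
- bolt (a joint): angle of the hold-down bolt in rad, grows as it turns clockwise seen from above (tightening). Starts at 0 to 0.2; hard stop at 0.70. Stiff: needs about 1.0 N m, that is 7 N near the end of the long arm, and stays where it is left. The key has about 0.15 rad of play in it before it bites and droops by about 0.13 rad when let go; beyond the stop the load rises gradually, about 20 N per rad there
- jar: amber glass jar with white cap, 48 mm diameter, 85 mm high, origin under its centre; bystander
- eyepiece: spare black eyepiece, 46 mm diameter, 60 mm high, origin under its centre; bystander
- dish: white ceramic dish, 90 mm diameter, 16 mm high, origin under its centre; bystander
There are look-alikes about, which are no part of the job. What is meant by the hex_key is not black, purple or yellow, and is the smaller of those in its own colour.

How it is judged:
By the outcome, as a careful person would: the job done as asked, in the order asked, and still so for the second after the job is handed in, with the robot touching nothing.
It also fails if it takes over 67 s, if anything falls off the work surface, if the arm or the gripper's body presses on something with over 40 N, if the wrist force passes 120 N, or if a joint passes its speed limit or range.

## Working session

There is one attempt and no reset: what is moved stays moved. The work goes in short steps, Python scripts to look and compute and a tool call to move; the robot and the scene stay as the last step left them, time stands still between calls to the robot, and variables do not carry over. Pictures are saved under pics/ and viewed, on a budget of 10 in all, crops included, one or two more only if the job needs it, and the job is handed in when it is done.

Besides the shell and the picture viewer there is one more tool, called after "Emit:" by a JSON object that holds its "name" and its "arguments". play_rows: Moves the arm, as the interface text tells. Its arguments: {"type":"object","properties":{"deltas":{"type":"array","items":{"type":"array","items":{"type":"number"}}}},"required":["deltas"]}

```bash
mkdir -p pics; ls; cat > h.py <<'E'
import numpy as np, cv2, json
from workcell import bot, cams, finder
def cal(n):
    c=cams.calibration(n); K=np.array([[c['fx'],0,c['cx']],[0,c['fy'],c['cy']],[0,0,1.]]); return K,np.array(c['dist'],float),np.array(c['world_to_cam'])
def proj(n,P):
    K,d,T=cal(n); r=cv2.Rodrigues(T[:3,:3])[0]
    return cv2.projectPoints(np.atleast_2d(np.array(P,float)),r,T[:3,3],K,d)[0][:,0]
def ray(n,xy):
    K,d,T=cal(n); u=cv2.undistortPoints(np.array([[xy]],float),K,d)[0,0]
    R=T[:3,:3]; return -R.T@T[:3,3], R.T@np.array([u[0],u[1],1.])
def atz(n,xy,z):
    o,v=ray(n,xy); return o+v*(z-o[2])/v[2]
def tri(a,b):
    A=[];B=[]
    o1,v1=ray('scene',a); o2,v2=ray('top',b)
    s=np.linalg.lstsq(np.c_[v1,-v2],o2-o1,rcond=None)[0]
    p,q=o1+s[0]*v1,o2+s[1]*v2
    return (p+q)/2, np.linalg.norm(p-q)
E
python3 - <<'E'
from h import *
for n in('scene','top'):
    im=cams.grab_frame(n); cv2.imwrite(f'pics/{n}0.png',cv2.resize(im[:,:,::-1],(800,600),interpolation=cv2.INTER_CUBIC))
    K,d,T=cal(n); print(n,K[0,0],(-T[:3,:3].T@T[:3,3]).round(3),T[2,:3].round(2))
    for l in ['hex_key','short_tip','long_tip','key_stand','small_key','foot','bolt_mouth','jar','eyepiece','dish']:
        print(l,[(np.round(r['xy']).tolist(),round(r['p'],2)) for r in finder.landmark_of(l,n)[:5]])
print(bot.read_state())
E
```

```text
pics
scene 393.32297660900684 [ 1.402 -0.169  0.733] [-0.84  0.12 -0.53]
hex_key [([308.0, 324.0], 0.85), ([175.0, 199.0], 0.64), ([271.0, 260.0], 0.54), ([177.0, 173.0], 0.5)]
short_tip [([193.0, 205.0], 0.65), ([156.0, 168.0], 0.63), ([219.0, 186.0], 0.55), ([273.0, 247.0], 0.54)]
long_tip [([232.0, 224.0], 0.84), ([237.0, 318.0], 0.66), ([210.0, 252.0], 0.63), ([152.0, 206.0], 0.53)]
key_stand [([160.0, 244.0], 0.71)]
small_key []
foot [([309.0, 240.0], 0.83)]
bolt_mouth []
jar [([211.0, 305.0], 0.67)]
eyepiece [([140.0, 298.0], 0.58)]
dish [([351.0, 192.0], 0.53)]
top 392.58117415694227 [ 0.377 -0.029  1.193] [ 0.1   0.01 -0.99]
hex_key [([271.0, 276.0], 0.8), ([265.0, 150.0], 0.75), ([352.0, 185.0], 0.65), ([250.0, 81.0], 0.52), ([370.0, 126.0], 0.43)]
short_tip [([295.0, 282.0], 0.76), ([258.0, 163.0], 0.72), ([334.0, 177.0], 0.65), ([246.0, 96.0], 0.51)]
long_tip [([288.0, 204.0], 0.88), ([376.0, 258.0], 0.88), ([295.0, 96.0], 0.73), ([313.0, 170.0], 0.54)]
key_stand [([359.0, 192.0], 0.78)]
small_key []
foot [([220.0, 174.0], 0.94)]
bolt_mouth [([215.0, 170.0], 0.63)]
jar [([
[... 187 characters left out ...]
633e-03,
        5.89298319e+01, -1.90701802e+00]), 'joint_vel': array([-0.00556058,  0.06077143, -0.03267021, -0.04543593, -0.06306638,
        0.06366986]), 'joint_torque': array([-1.44459002e-03, -7.63701224e+01, -4.34732938e+01,  6.51022908e-02,
        3.91242967e-02, -4.22951189e-05]), 'tcp_pos': array([ 0.2113924 , -0.66731477,  0.21392325]), 'tool_rot': array([[ 9.53306530e-01,  3.02004402e-01, -3.42200582e-05],
       [ 3.02004403e-01, -9.53306529e-01,  3.60842702e-05],
       [-2.17245965e-05, -4.47339787e-05, -9.99999999e-01]]), 'ft_force': array([-0.11596028,  0.22621421, -0.99433366]), 'ft_torque': array([-0.02860169,  0.02124228,  0.00365871]), 'grip_width': 1.0035208062114758}
```

View pics/scene0.png

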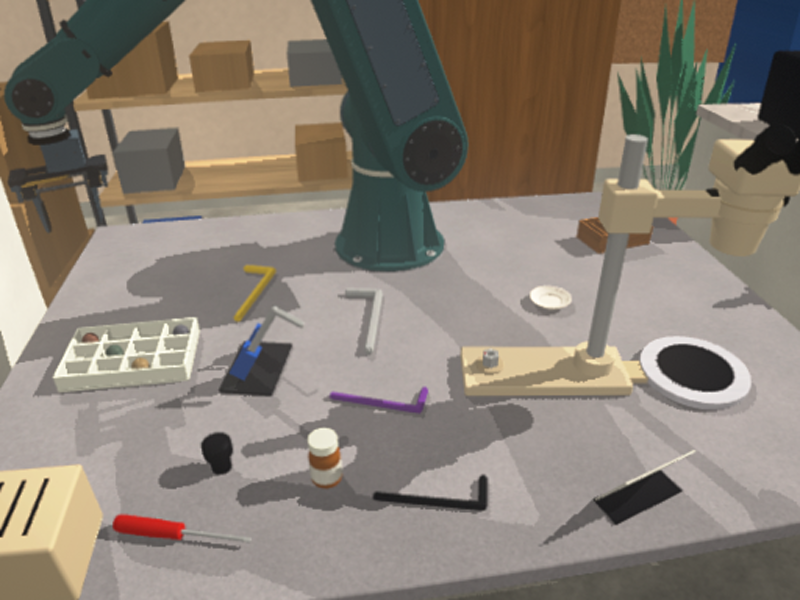

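View pics/top0.png

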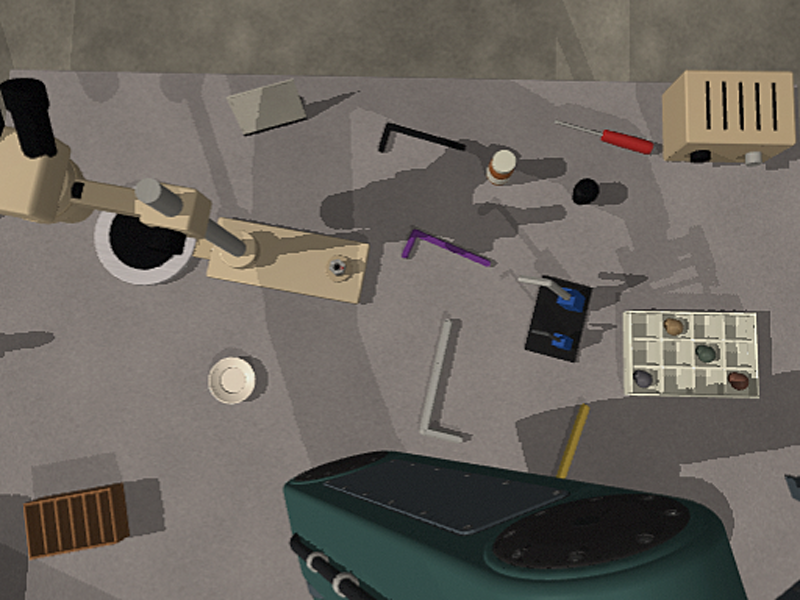

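The target key stands in the blue tube: elbow near (273,310) in the scene picture and (555,290) in the top one, at 800 px scale. The bolt is at (490,358) and (340,267). The bright key lying on the bench at (375,320) is a look-alike. I'll fit poses next.

```bash
cat > fit.py <<'E'
from h import *
from scipy.optimize import least_squares
def place(p,pts):
    c,s=np.cos(p[2]),np.sin(p[2]); R=np.array([[c,-s,0],[s,c,0],[0,0,1]]); return np.array(pts)@R.T+[p[0],p[1],0]
def fit(obs,p0):
    f=lambda p: np.concatenate([(proj(n,place(p,[P]))[0]-xy) for n,P,xy in obs])
    r=least_squares(lambda p:f(p),p0,loss='soft_l1',f_scale=2.); return r.x,f(r.x).reshape(-1,2).round(1).tolist()
E
python3 - <<'E'
from fit import *
E_=[.060,0,.1606];T_=[.1076,0,.1331]
s=[('scene',E_,(175,199)),('scene',T_,(193,205)),('scene',[0,0,0],(160,244)),('top',E_,(352,185)),('top',T_,(334,177)),('top',[0,0,0],(359,192))]
ps,r=fit(s,[.4,-.25,1.6]);print('stand',ps,r)
B=[0,0,.05];C=[0,.19,.052]
a=1/1.5625
f=[('scene',[0,0,0],(309,240)),('top',[0,0,0],(220,174)),('top',B,(215,170)),('scene',B,(314,226))]
for P,t in [([.06,-.05,.022],(367,242)),([-.06,-.05,.022],(360,303)),([-.06,.25,.022],(207,278))]: f.append(('top',P,(t[0]*a,t[1]*a)))
for P,t in [([.06,-.05,.022],(468,385)),([.06,.25,.022],(630,386)),([-.06,-.05,.022],(462,347))]: f.append(('scene',P,(t[0]*a,t[1]*a)))
pf,r=fit(f,[.5,.1,-.17]);print('foot',pf,r)
np.save('p.npy',[ps,pf])
for l,z in(('jar',0),('eyepiece',0)):
    print(l,atz('top',finder.landmark_of(l,'top')[0]['xy'],z).round(3))
out=[]
for n,ctrs in(('scene',[(170,215),(314,232)]),('top',[(352,188),(217,170)])):
    im=cams.grab_frame(n)[:,:,::-1].copy()
    big=cv2.resize(im,None,fx=6,fy=6,interpolation=cv2.INTER_CUBIC)
    for p,pts,col in((ps,[E_,T_,[-.02,0,.022],[-.05,-.04,.008],[.05,-.04,.008],[.05,.11,.008],[-.05,.11,.008]],(0,0,255)),(pf,[B,[.06,-.05,.022],[-.06,-.05,.022],[.06,.25,.022],[0,-.0135,.05]],(0,160,0))):
        for q in proj(n,place(p,pts)): cv2.circle(big,tuple(int(v) for v in (q+.5)*6),4,col,1)
    for c in ctrs:
        x,y=int(c[0]*6),int(c[1]*6); out.append(big[y-150:y+150,x-200:x+200])
cv2.imwrite('pics/c1.png',np.vstack([np.hstack(out[:2]),np.hstack(out[2:])]))
print([m for m in dir(bot) if m[0]!='_'])
E
```

```text
stand [ 0.49888468 -0.32140197  1.36737731] [[-0.7, -1.4], [-0.1, 1.6], [0.7, -0.6], [0.3, -3.7], [-1.2, 1.7], [0.7, 0.2]]
foot [ 0.54936441  0.11381865 -0.14072699] [[2.9, -0.5], [-2.3, -1.3], [0.7, 0.2], [-0.8, -0.2], [1.7, 0.1], [-0.6, -0.0], [-0.9, -0.1], [-2.5, 1.1], [1.5, -1.3], [-2.3, -0.9]]
jar [ 0.748 -0.186  0.   ]
eyepiece [ 0.702 -0.351  0.   ]
['IKError', 'grasp_offset', 'read_state', 'sign_off']
```

View pics/c1.png

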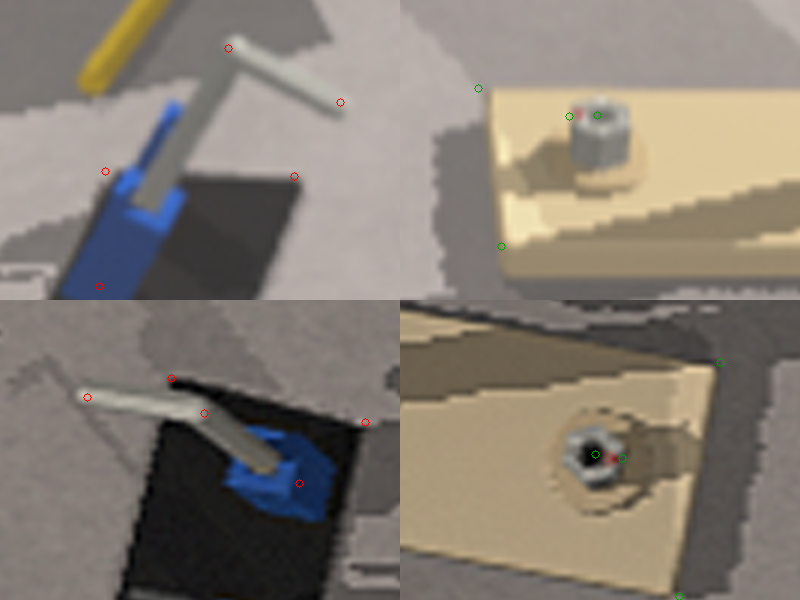

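```bash
python3 - <<'E'
from fit import *
E_=[.060,0,.1606];T_=[.1076,0,.1331]
def q(n,c,u,o): return ((c[0]*6-200+u[0]-o[0])/6-.5,(c[1]*6-150+u[1]-o[1])/6-.5)
S=lambda u:q('s',(170,215),u,(0,0)); F=lambda u:q('s',(314,232),u,(400,0)); St=lambda u:q('t',(352,188),u,(0,300)); Ft=lambda u:q('t',(217,170),u,(400,300))
s=[('scene',E_,S((230,47))),('scene',T_,S((342,110))),('scene',[.05,.11,.008],S((301,181))),
('top',E_,St((199,408))),('top',T_,St((85,397))),('top',[.05,-.04,.008],St((172,382))),('top',[-.05,-.04,.008],St((362,427)))]
ps,r=fit(s,[.5,-.32,1.37]);print('stand',ps,r)
f=[('scene',[0,0,.05],F((602,112))),('top',[0,0,.05],Ft((596,455))),('top',[.06,-.05,.022],Ft((716,367))),('top',[-.06,-.05,.022],Ft((672,594))),('scene',[-.06,-.05,.022],F((489,90))),('scene',[.06,-.05,.022],F((502,248))),('top',[-.06,.25,.022],(207/1.5625,278/1.5625))]
pf,r=fit(f,[.55,.11,-.14]);print('foot',pf,np.degrees(pf[2]),r)
np.save('p.npy',[ps,pf])
print('tri elbow',tri(s[0][2],s[3][2]),place(ps,[E_]));print('tri tip',tri(s[1][2],s[4][2]),place(ps,[T_]));print('bolt',tri(f[0][2],f[1][2]))
# red mark angle
m=Ft((613,459));M=atz('top',m,.05);b=atz('top',f[1][2],.05);print('mark dir',np.degrees(np.arctan2(*(M-b)[1::-1])))
m=F((578,115));M=atz('scene',m,.05);b=atz('scene',f[0][2],.05);print('mark dir scene',np.degrees(np.arctan2(*(M-b)[1::-1])))
E
```

```text
stand [ 0.49807357 -0.31977511  1.3431624 ] [[0.3, 0.3], [0.2, -0.9], [0.2, -0.6], [0.5, 0.6], [0.1, -0.6], [-0.2, -0.7], [0.3, -0.1]]
foot [ 0.54913934  0.11529493 -0.14381618] -8.240060229495796 [[-0.2, 0.6], [-0.6, -0.0], [0.3, -0.6], [0.7, 0.5], [-1.1, -0.4], [0.3, -0.4], [-1.4, -0.3]]
tri elbow (array([ 0.51296114, -0.26075033,  0.16233451]), np.float64(0.0020345342465844687)) [[ 0.51161395 -0.26132293  0.1606    ]]
tri tip (array([ 0.52121026, -0.21553033,  0.12930423]), np.float64(0.0003960385095112551)) [[ 0.52235599 -0.21495086  0.1331    ]]
bolt (array([0.54907647, 0.11445006, 0.05192994]), np.float64(0.0024989676843083547))
mark dir -102.0590245378082
mark dir scene -87.94176390722262
```

```bash
cat > plan.py <<'E'
from fit import *
from scipy.spatial.transform import Rotation as Ro
from scipy.linalg import logm, expm
ps,pf=np.load('p.npy')
def Tm(R,t): T=np.eye(4);T[:3,:3]=R;T[:3,3]=t;return T
def cur():
    s=bot.read_state(); return Tm(s['tool_rot'],s['tcp_pos'])
def down(xdir,tilt=0):  # tool x along heading xdir(deg), then tilt about tool y (z leans to +x heading)
    c,s=np.cos(np.radians(xdir)),np.sin(np.radians(xdir))
    return np.array([[c,s,0],[s,-c,0],[0,0,-1.]])@Ro.from_rotvec([0,np.radians(tilt),0]).as_matrix()
def rows(T0,T1,vmax=40,wmax=.13,N=None):
    D=np.linalg.inv(T0)@T1; L=np.real(logm(D)); w=np.linalg.norm([L[2,1],L[0,2],L[1,0]]); v=np.linalg.norm(L[:3,3])*1e3
    N=N or int(max(np.ceil(v/vmax),np.ceil(w/wmax),1)); d=expm(L/N)
    r=np.r_[d[:3,3]*1e3,Ro.from_matrix(d[:3,:3]).as_rotvec()]
    print('N',N,'row',r[:3].round(1).tolist(),r[3:].round(4).tolist())
    rr=np.r_[r[:3].round(1),r[3:].round(4)]; T=T0.copy()
    for _ in range(N): T=T@Tm(Ro.from_rotvec(rr[3:]).as_matrix(),rr[:3]/1e3)
    return T
yaw=np.degrees(ps[2])
def st():
    s=bot.read_state(); print('t',round(s['time_s'],2),'q',s['joint_positions'].round(1).tolist(),'p',(s['tcp_pos']*1e3).round(1).tolist(),'F',s['ft_force'].round(1).tolist(),'M',s['ft_torque'].round(2).tolist(),'w',round(s['grip_width']*91.2,1)); return s
E
python3 - <<'E'
from plan import *
c,s=np.cos(ps[2]),np.sin(ps[2]); kz=np.array([c*.5,s*.5,.866]); E=place(ps,[[.06,0,.1606]])[0]
R=down(yaw,45); G=E-.06*kz; tg=G+.019*R[:,2]
print('grasp tcp',tg)
T=rows(cur(),Tm(down(yaw,15),[.43,-.45,.27])); print(T[:3,3])
T=rows(T,Tm(R,tg-.11*R[:,2]));print(T[:3,3])
T=rows(T,Tm(R,tg),N=6)
E
```

```text
grasp tcp [ 0.50787568 -0.27746057  0.09520497]
N 9 row [36.4, -0.8, -2.0] [0.0151, 0.0264, -0.1145]
[ 0.43039953 -0.45005152  0.26980545]
N 5 row [10.5, 7.3, 27.3] [-0.0001, 0.1048, 0.0]
[ 0.49018874 -0.3534858   0.17308325]
N 6 row [0.0, 0.0, 18.4] [-0.0, -0.0, 0.0]
```

Emit:
{"name": "play_rows", "arguments": {"deltas": [[50, 36.4, -0.8, -2, 0.0151, 0.0264, -0.1145], [50, 36.4, -0.8, -2, 0.0151, 0.0264, -0.1145], [50, 36.4, -0.8, -2, 0.0151, 0.0264, -0.1145], [50, 36.4, -0.8, -2, 0.0151, 0.0264, -0.1145], [50, 36.4, -0.8, -2, 0.0151, 0.0264, -0.1145], [50, 36.4, -0.8, -2, 0.0151, 0.0264, -0.1145], [50, 36.4, -0.8, -2, 0.0151, 0.0264, -0.1145], [50, 36.4, -0.8, -2, 0.0151, 0.0264, -0.1145], [50, 36.4, -0.8, -2, 0.0151, 0.0264, -0.1145], [50, 10.5, 7.3, 27.3, 0, 0.1048, 0], [50, 10.5, 7.3, 27.3, 0, 0.1048, 0], [50, 10.5, 7.3, 27.3, 0, 0.1048, 0], [50, 10.5, 7.3, 27.3, 0, 0.1048, 0], [50, 10.5, 7.3, 27.3, 0, 0.1048, 0], [50, 0, 0, 0, 0, 0, 0], [50, 0, 0, 0, 0, 0, 0]]}}

```text
time_s: 2.9
tcp_pos: [0.49, -0.3541, 0.173]
tool_rot: [[0.16, 0.974, 0.158], [0.69, -0.225, 0.688], [0.706, -0.001, -0.709]]
ft_force: [-0.4, 0.3, 1.0]
grip_width: 0.549
```

```bash
python3 - <<'E'
from plan import *
st()
c,s=np.cos(ps[2]),np.sin(ps[2]); kz=np.array([c*.5,s*.5,.866]); E=place(ps,[[.06,0,.1606]])[0]
R=down(yaw,45); G=E-.06*kz; tg=G+.019*R[:,2]
T=rows(cur(),Tm(R,tg),N=6)
out=[]
for n,c in(('scene',(150,200)),('top',(352,195))):
    im=cams.grab_frame(n)[:,:,::-1]; x,y=c
    out.append(cv2.resize(im[y-75:y+75,x-50:x+50],(400,600),interpolation=cv2.INTER_CUBIC))
cv2.imwrite('pics/c2.png',np.hstack(out))
E
```

```text
t 2.9 q [-52.2, 30.0, 101.5, 33.5, 82.2, -54.1] p [490.0, -354.1, 173.0] F [-0.4, 0.3, 1.0] M [-0.44, 0.05, -0.02] w 50.1
N 6 row [0.1, 0.0, 18.4] [-0.0002, 0.0004, -0.0]
```

View pics/c2.png

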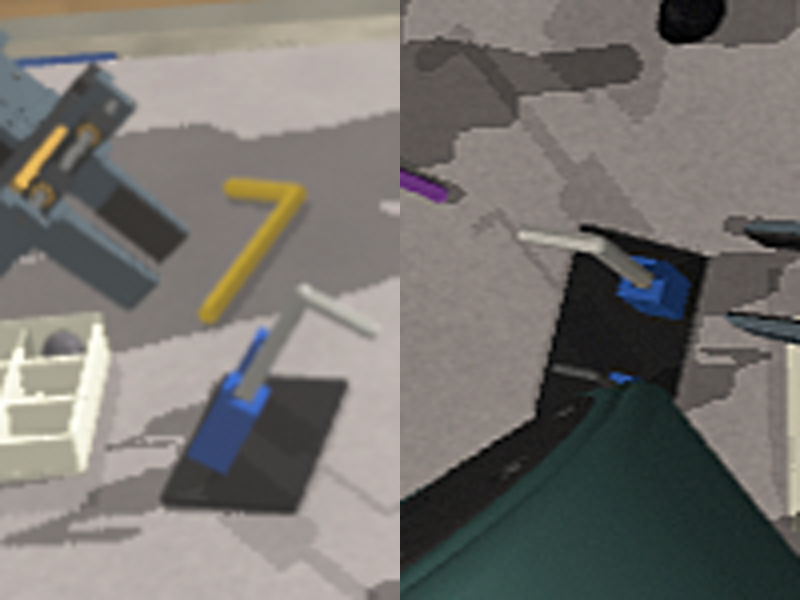

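The tool reached its pre-grasp pose in front of the upright key, with the fingers at (760,235) and (760,325) in the right crop straddling the key's line. Advancing.

Emit:
{"name": "play_rows", "arguments": {"deltas": [[50, 0, 0, 18.4, 0, 0, 0], [50, 0, 0, 18.4, 0, 0, 0], [50, 0, 0, 18.4, 0, 0, 0], [50, 0, 0, 18.4, 0, 0, 0], [50, 0, 0, 18.4, 0, 0, 0], [50, 0, 0, 18.4, 0, 0, 0], [50, 0, 0, 0, 0, 0, 0], [25, 0, 0, 0, 0, 0, 0], [25, 0, 0, 0, 0, 0, 0], [25, 0, 0, 0, 0, 0, 0]]}}

```text
time_s: 4.0
tcp_pos: [0.508, -0.2782, 0.0956]
tool_rot: [[0.159, 0.974, 0.16], [0.689, -0.226, 0.688], [0.707, 0.001, -0.707]]
ft_force: [0.2, 0.8, -0.5]
grip_width: 0.314
```

```bash
python3 - <<'E'
from plan import *
st()
out=[]
for n,c in(('scene',(170,210)),('top',(352,185))):
    im=cams.grab_frame(n)[:,:,::-1]; x,y=c
    out.append(cv2.resize(im[y-50:y+50,x-33:x+34],(400,600),interpolation=cv2.INTER_CUBIC))
cv2.imwrite('pics/c3.png',np.hstack(out))
E
```

```text
t 4.0 q [-46.9, 33.4, 107.0, 37.9, 72.8, -56.5] p [508.0, -278.2, 95.6] F [0.2, 0.8, -0.5] M [-0.41, 0.02, 0.01] w 28.7
```

View pics/c3.png

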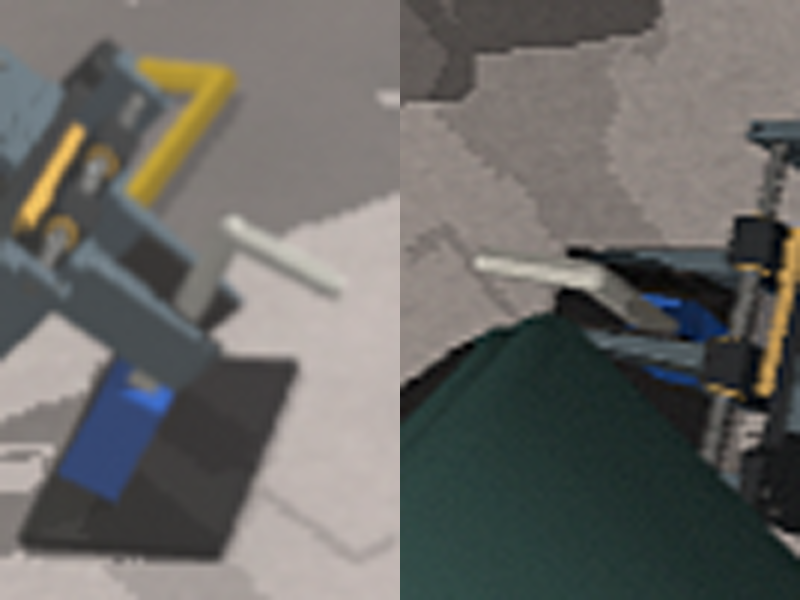

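The fingers straddle the long arm at (200,280) in the left crop, clear of the tube. Closing.

Emit:
{"name": "play_rows", "arguments": {"deltas": [[0, 0, 0, 0, 0, 0, 0], [0, 0, 0, 0, 0, 0, 0], [0, 0, 0, 0, 0, 0, 0], [0, 0, 0, 0, 0, 0, 0], [0, 0, 0, 0, 0, 0, 0]]}}

```text
time_s: 4.6
tcp_pos: [0.5078, -0.2775, 0.0951]
tool_rot: [[0.159, 0.974, 0.159], [0.689, -0.225, 0.689], [0.707, -0.0, -0.707]]
ft_force: [-0.2, -0.5, 0.6]
grip_width: 0.132
```

```bash
python3 -c "
from plan import *
st()"
```

```text
t 4.6 q [-46.9, 33.5, 107.1, 37.9, 72.8, -56.5] p [507.8, -277.5, 95.1] F [-0.2, -0.5, 0.6] M [-0.51, 0.01, -0.02] w 12.1
```

Gripped flat on flat at 12.1 mm. Drawing it out along the tube.

Emit:
{"name": "play_rows", "arguments": {"deltas": [[0, 4.8, 0, -1.3, 0, 0, 0], [0, 9.7, 0, -2.6, 0, 0, 0], [0, 14.5, 0, -3.9, 0, 0, 0], [0, 14.5, 0, -3.9, 0, 0, 0], [0, 14.5, 0, -3.9, 0, 0, 0], [0, 14.5, 0, -3.9, 0, 0, 0], [0, 0, 0, 0, 0, 0, 0]]}}

```text
time_s: 5.3
tcp_pos: [0.5169, -0.2404, 0.1623]
tool_rot: [[0.157, 0.974, 0.16], [0.69, -0.224, 0.688], [0.707, 0.002, -0.708]]
ft_force: [0.9, 0.6, -2.7]
grip_width: 0.129
```

```bash
python3 - <<'E'
from plan import *
st()
# after pull: further lift then go over bolt
for n in('scene','top'):
    cams.grab_frame(n)
    for l in('hex_key','short_tip','long_tip'): print(n,l,[(r['xy'].round(1).tolist() if hasattr(r['xy'],'round') else r['xy'],round(r['p'],2)) for r in finder.landmark_of(l,n)[:6]])
E
```

```text
t 5.3 q [-44.0, 26.2, 109.4, 38.8, 75.5, -51.8] p [516.9, -240.4, 162.3] F [0.9, 0.6, -2.7] M [-0.8, 0.08, -0.04] w 11.7
scene hex_key [([305.6, 323.5], 0.92), ([242.4, 187.0], 0.86), ([267.8, 259.7], 0.67), ([186.2, 172.6], 0.54), ([174.4, 171.5], 0.41)]
scene short_tip [([270.0, 245.2], 0.87), ([205.0, 186.9], 0.82), ([305.8, 304.0], 0.81), ([220.0, 187.3], 0.68)]
scene long_tip [([210.4, 253.1], 0.89), ([232.2, 224.8], 0.75), ([237.0, 319.8], 0.68), ([160.4, 222.0], 0.62), ([153.2, 205.1], 0.47)]
top hex_key [([249.6, 80.1], 0.77), ([265.6, 146.7], 0.76), ([341.9, 175.8], 0.51)]
top short_tip [([321.7, 170.0], 0.75), ([245.2, 96.1], 0.75), ([259.0, 161.3], 0.53)]
top long_tip [([299.0, 94.4], 0.82), ([311.7, 171.3], 0.76), ([361.4, 189.4], 0.51), ([286.7, 202.2], 0.39)]
```

```bash
cat >> plan.py <<'E'
def keyrel(obs, T, p0=(15.,0,60.,0,0,0)):
    # params: angle of key x about tool y, extra twist rx,rz (deg), d = grasp distance (mm), offset perpendicular (mm)
    def pts(p):
        A=Ro.from_euler('yxz',[p[0],p[1],p[4]],degrees=True).as_matrix()
        kx=A@[0,0,1.]; kz=A@[1.,0,0]; g=np.array([0,p[3]/1e3,-.019+p[5]/1e3]); e=g+kz*p[2]/1e3
        return {'e':e,'s':e+kx*.055,'l':e-kz*.16}
    def f(p):
        q=pts(p); r=[]
        for n,k,xy in obs: r+=list(proj(n,[T[:3,:3]@q[k]+T[:3,3]])[0]-xy)
        return np.r_[r, (p[0]-p0[0])/5,(p[1])/1,(p[2]-p0[2])/4,p[3]/1,p[4]/1,(p[5]-p0[5])/2]
    s=least_squares(f,p0,loss='soft_l1'); return s.x,pts(s.x),f(s.x)[:2*len(obs)].reshape(-1,2).round(1).tolist()
E
python3 - <<'E'
from plan import *
for a,b,k in(((186.2,172.6),(341.9,175.8),'e'),((205,186.9),(321.7,170),'s'),((160.4,222),(361.4,189.4),'l')): print(k,tri(a,b))
obs=[('scene','e',(186.2,172.6)),('scene','s',(205,186.9)),('scene','l',(160.4,222)),('top','e',(341.9,175.8)),('top','s',(321.7,170)),('top','l',(361.4,189.4))]
p,q,r=keyrel(obs,cur()); print(p.round(2),r); print({k:(v*1e3).round(1).tolist() for k,v in q.items()})
B=np.array([pf[0],pf[1],.05])
sl=-(p[0]); print('tilt',sl)
R=down(108,sl); tip=B+[0,0,.08]; Tt=Tm(R,tip-R@q['s'])
T0=cur(); print('grasp',Tt[:3,3])
# up first
T1=Tm(down(90,20),[.525,-.12,.26]); T=rows(T0,T1); print(T[:3,3]); T=rows(T,Tt); print(T[:3,3])
E
```

```text
e (array([ 0.51450036, -0.22190296,  0.23498392]), np.float64(0.0031686964074089602))
s (array([ 0.53341075, -0.1774206 ,  0.19918256]), np.float64(0.003126550031656035))
l (array([ 0.49935783, -0.30961498,  0.07607604]), np.float64(0.00370952378117375))
[13.72 -0.31 60.29 -0.3  -0.31 -0.6 ] [[0.2, 4.4], [0.4, 0.3], [1.7, -3.1], [0.7, -1.3], [0.7, 1.5], [0.1, -1.2]]
{'e': [58.6, -0.7, -33.9], 's': [71.6, -0.5, 19.5], 'l': [-96.9, 0.3, 4.1]}
tilt -13.71922776622376
grasp [0.56964803 0.05368173 0.16596303]
N 4 row [39.6, -1.7, -2.7] [0.0306, -0.1088, -0.0485]
[ 0.52504219 -0.11981233  0.25992189]
N 6 row [26.4, 10.7, 18.9] [0.0029, -0.0973, -0.053]
[0.569729   0.05380922 0.16587746]
```

Emit:
{"name": "play_rows", "arguments": {"deltas": [[0, 39.6, -1.7, -2.7, 0.0306, -0.1088, -0.0485], [0, 39.6, -1.7, -2.7, 0.0306, -0.1088, -0.0485], [0, 39.6, -1.7, -2.7, 0.0306, -0.1088, -0.0485], [0, 39.6, -1.7, -2.7, 0.0306, -0.1088, -0.0485], [0, 26.4, 10.7, 18.9, 0.0029, -0.0973, -0.053], [0, 26.4, 10.7, 18.9, 0.0029, -0.0973, -0.053], [0, 26.4, 10.7, 18.9, 0.0029, -0.0973, -0.053], [0, 26.4, 10.7, 18.9, 0.0029, -0.0973, -0.053], [0, 26.4, 10.7, 18.9, 0.0029, -0.0973, -0.053], [0, 26.4, 10.7, 18.9, 0.0029, -0.0973, -0.053], [0, 0, 0, 0, 0, 0, 0], [0, 0, 0, 0, 0, 0, 0]]}}

```text
time_s: 6.9
tcp_pos: [0.5692, 0.0548, 0.1654]
tool_rot: [[-0.302, 0.951, 0.072], [0.923, 0.31, -0.226], [-0.237, -0.002, -0.972]]
ft_force: [-0.3, 0.7, -2.1]
grip_width: 0.131
```

```bash
python3 - <<'E'
from plan import *
st(); T=cur(); q={'e':[.0586,-.0007,-.0339],'s':[.0716,-.0005,.0195],'l':[-.0969,.0003,.0041]}
W=[T[:3,:3]@np.array(q[k])+T[:3,3] for k in 'esl']; print(np.round(W,4).tolist()); B=np.array([pf[0],pf[1],.05])
out=[]
for n,c in(('scene',(300,200)),('top',(235,165))):
    im=cams.grab_frame(n)[:,:,::-1]; x,y=c
    for l in('hex_key','short_tip','long_tip','bolt_mouth'): print(n,l,[(np.round(r['xy'],1).tolist(),round(r['p'],2)) for r in finder.landmark_of(l,n)[:6]])
    print(proj(n,W+[B]).round(1).tolist())
    z=6; cr=cv2.resize(im[y-50:y+50,x-33:x+34],(400,600),interpolation=cv2.INTER_CUBIC)
    for p in proj(n,W+[B]): cv2.circle(cr,tuple(int(v) for v in ((p[0]-x+33.5)*400/67,(p[1]-y+50.5)*6)),4,(0,0,255),1)
    out.append(cr)
cv2.imwrite('pics/c4.png',np.hstack(out))
E
```

```text
t 6.9 q [9.5, 13.8, 117.0, -18.2, 48.6, 3.4] p [569.2, 54.8, 165.4] F [-0.3, 0.7, -2.1] M [0.21, -0.06, 0.04] w 11.9
[[0.5484, 0.1164, 0.1844], [0.5485, 0.1164, 0.1294], [0.5991, -0.0355, 0.1843]]
scene hex_key [([242.6, 185.8], 0.79), ([316.3, 183.3], 0.76), ([267.6, 261.8], 0.68), ([173.4, 171.5], 0.63), ([312.1, 323.4], 0.59)]
scene short_tip [([270.1, 246.2], 0.91), ([306.6, 303.5], 0.82), ([219.5, 189.0], 0.66), ([317.1, 199.5], 0.63), ([155.4, 172.6], 0.47)]
scene long_tip [([262.7, 202.7], 0.81), ([233.3, 222.6], 0.72), ([153.1, 204.5], 0.69), ([236.1, 318.2], 0.61), ([211.3, 252.4], 0.56)]
scene bolt_mouth [([312.0, 225.3], 0.41)]
[[317.5, 185.3], [316.0, 202.4], [264.2, 200.9], [313.6, 225.7]]
top hex_key [([269.2, 274.3], 0.89), ([265.2, 146.5], 0.84), ([248.8, 80.4], 0.82), ([351.7, 324.9], 0.73)]
top short_tip [([293.1, 281.5], 0.93), ([257.7, 161.4], 0.84), ([376.6, 335.4], 0.81), ([244.7, 99.4], 0.68)]
top long_tip [([312.6, 168.4], 0.83), ([374.7, 258.5], 0.79), ([267.7, 144.8], 0.67), ([298.9, 94.4], 0.52)]
top bolt_mouth []
[[208.5, 162.7], [211.3, 166.1], [267.3, 144.9], [215.2, 170.3]]
```

View pics/c4.png

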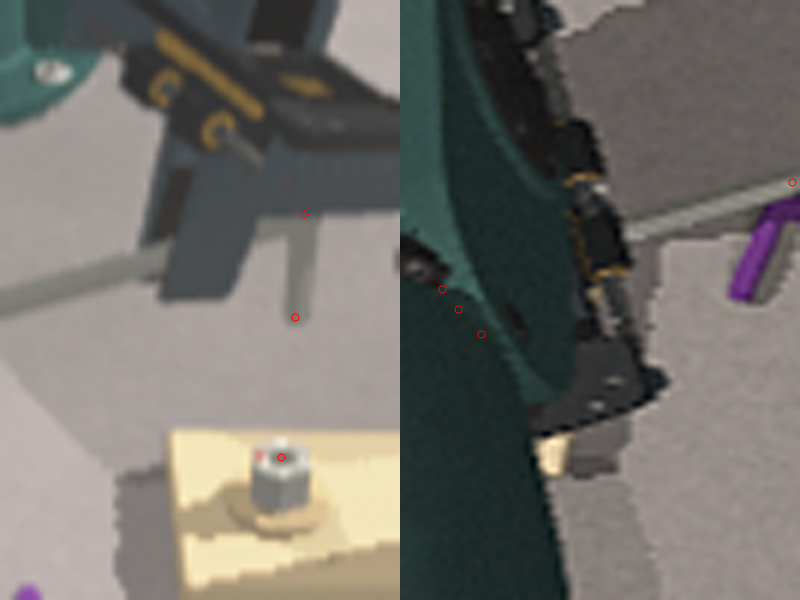

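The crop shows the short arm hanging plumb, with its tip at (298,318) above the socket at (281,455). The tip sits about 1–2 mm too far toward +y. Lowering to near the mouth.

```bash
python3 - <<'E'
from plan import *
T=cur(); T1=T.copy(); T1[:3,3]+=[.0006,-.0016,-.070]; rows(T,T1,N=5)
print((T[:3,:3].T).round(3).tolist())
E
```

```text
N 5 row [3.0, 0.0, 13.7] [0.0, 0.0, -0.0]
[[-0.299, 0.924, -0.238], [0.951, 0.308, 0.001], [0.074, -0.226, -0.971]]
```

Emit:
{"name": "play_rows", "arguments": {"deltas": [[0, 3, 0, 13.7, 0, 0, 0], [0, 3, 0, 13.7, 0, 0, 0], [0, 3, 0, 13.7, 0, 0, 0], [0, 3, 0, 13.7, 0, 0, 0], [0, 3, 0, 13.7, 0, 0, 0], [0, 0, 0, 0, 0, 0, 0], [0, 0, 0, 0, 0, 0, 0]]}}

```text
time_s: 8.1
tcp_pos: [0.5703, 0.0523, 0.0957]
tool_rot: [[-0.3, 0.951, 0.073], [0.924, 0.309, -0.226], [-0.238, -0.0, -0.971]]
ft_force: [0.2, 0.3, -2.6]
grip_width: 0.126
```

```bash
python3 - <<'E'
from plan import *
st(); T=cur(); q={'e':[.0586,-.0007,-.0339],'s':[.0716,-.0005,.0195],'l':[-.0969,.0003,.0041]}
W=[T[:3,:3]@np.array(q[k])+T[:3,3] for k in 'esl']; print(np.round(W,4).tolist()); B=np.array([pf[0],pf[1],.05])
im=cams.grab_frame('scene')[:,:,::-1]; x,y=315,218
for l in('hex_key','short_tip','long_tip','bolt_mouth'): print(l,[(np.round(r['xy'],1).tolist(),round(r['p'],2)) for r in finder.landmark_of(l,'scene')[:6]])
print(proj('scene',W+[B]).round(1).tolist())
cr=cv2.resize(im[y-25:y+25,x-33:x+34],(804,600),interpolation=cv2.INTER_CUBIC)
for p in proj('scene',W+[B]): cv2.circle(cr,tuple(int(v) for v in ((p[0]-x+33.5)*12,(p[1]-y+25.5)*12)),4,(0,0,255),1)
cv2.imwrite('pics/c5.png',cr[:,:800])
E
```

```text
t 8.1 q [9.2, 20.2, 118.0, -20.8, 41.5, 6.8] p [570.3, 52.3, 95.7] F [0.2, 0.3, -2.6] M [0.26, -0.08, -0.01] w 11.5
[[0.5496, 0.1138, 0.1147], [0.5498, 0.1138, 0.0598], [0.6, -0.0381, 0.1148]]
hex_key [([270.8, 259.3], 0.91), ([314.7, 203.4], 0.79), ([242.2, 187.4], 0.77), ([308.6, 323.3], 0.74), ([175.1, 172.8], 0.63)]
short_tip [([271.7, 248.8], 0.9), ([308.2, 301.3], 0.8), ([221.7, 187.7], 0.73), ([314.5, 220.1], 0.61), ([158.3, 167.9], 0.6)]
long_tip [([238.7, 317.2], 0.98), ([208.3, 251.9], 0.85), ([262.1, 225.9], 0.78), ([151.0, 205.9], 0.71), ([234.4, 225.4], 0.55)]
bolt_mouth [([315.5, 225.4], 0.44)]
[[314.8, 207.1], [313.4, 223.2], [263.2, 223.5], [313.6, 225.7]]
```

View pics/c5.png

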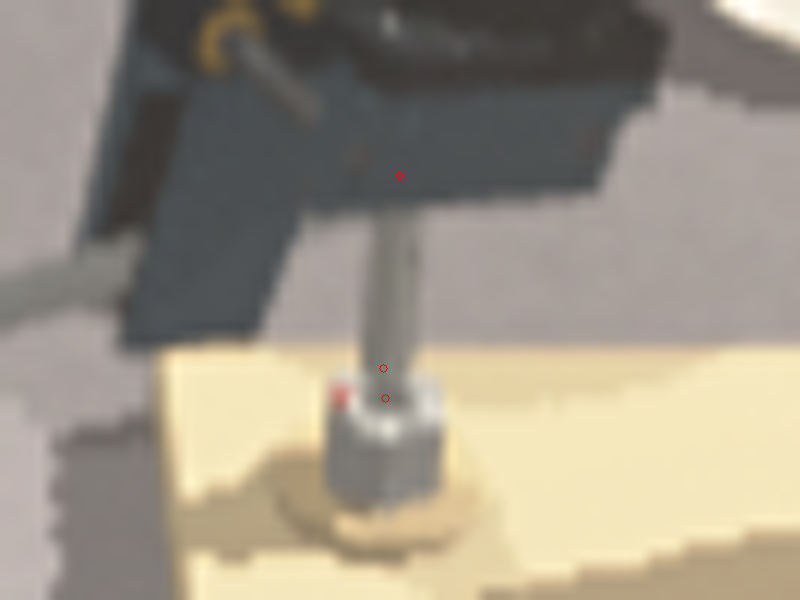

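The bar's tip at (385,375) stands over the dark socket at (386,398), sideways agreement within 1 mm. Going down gently by feel.

Emit:
{"name": "play_rows", "arguments": {"deltas": [[0, 0.7, 0, 2.9, 0, 0, 0], [0, 0.7, 0, 2.9, 0, 0, 0], [0, 0.5, 0, 1.9, 0, 0, 0], [0, 0.5, 0, 1.9, 0, 0, 0], [0, 0.3, 0, 1.0, 0, 0, 0], [0, 0, 0, 0, 0, 0, 0]]}}

```text
time_s: 8.95
tcp_pos: [0.5704, 0.0524, 0.0851]
tool_rot: [[-0.3, 0.951, 0.074], [0.924, 0.309, -0.226], [-0.238, 0.0, -0.971]]
ft_force: [-1.0, -0.5, 1.1]
grip_width: 0.129
```

```bash
python3 -c "
from plan import *
st()"
```

```text
t 8.95 q [9.2, 21.3, 118.1, -21.2, 40.5, 7.5] p [570.4, 52.4, 85.1] F [-1.0, -0.5, 1.1] M [0.36, 0.16, 0.06] w 11.8
```

Emit:
{"name": "play_rows", "arguments": {"deltas": [[0, 0.2, 0, 1.0, 0, 0, 0], [0, 0, 0, 0, 0, 0, 0]]}}

```text
time_s: 9.15
tcp_pos: [0.5701, 0.0525, 0.0839]
tool_rot: [[-0.3, 0.951, 0.073], [0.924, 0.309, -0.226], [-0.238, 0.0, -0.971]]
ft_force: [-2.0, 3.5, -2.4]
grip_width: 0.127
```

Emit:
{"name": "play_rows", "arguments": {"deltas": [[0, 0.2, 0, 1.0, 0, 0, 0], [0, 0, 0, 0, 0, 0, 0]]}}

```text
time_s: 9.35
tcp_pos: [0.5699, 0.0524, 0.0828]
tool_rot: [[-0.3, 0.951, 0.073], [0.924, 0.309, -0.226], [-0.238, -0.0, -0.971]]
ft_force: [-4.0, 3.9, -1.9]
grip_width: 0.129
```

Emit:
{"name": "play_rows", "arguments": {"deltas": [[0, 0.8, -0.5, -0.2, 0, 0, 0], [0, 0.2, 0, 1.0, 0, 0, 0], [0, 0, 0, 0, 0, 0, 0]]}}

```text
time_s: 9.65
tcp_pos: [0.5698, 0.0529, 0.0821]
tool_rot: [[-0.3, 0.951, 0.074], [0.924, 0.309, -0.226], [-0.238, 0.001, -0.971]]
ft_force: [-2.0, 1.7, 0.4]
grip_width: 0.125
```

Emit:
{"name": "play_rows", "arguments": {"deltas": [[0, 0.2, 0, 1.0, 0, 0, 0], [0, 0, 0, 0, 0, 0, 0]]}}

```text
time_s: 9.85
tcp_pos: [0.5695, 0.0529, 0.0809]
tool_rot: [[-0.3, 0.951, 0.074], [0.924, 0.309, -0.226], [-0.238, 0.0, -0.971]]
ft_force: [-3.0, 3.4, -1.9]
grip_width: 0.126
```

Emit:
{"name": "play_rows", "arguments": {"deltas": [[0, 0.6, -0.4, -0.1, 0, 0, 0], [0, 0.2, 0, 1.0, 0, 0, 0], [0, 0.2, 0, 1.0, 0, 0, 0], [0, 0, 0, 0, 0, 0, 0]]}}

```text
time_s: 10.25
tcp_pos: [0.5691, 0.0532, 0.0789]
tool_rot: [[-0.3, 0.951, 0.074], [0.924, 0.309, -0.226], [-0.238, 0.0, -0.971]]
ft_force: [-1.5, 2.2, -1.5]
grip_width: 0.126
```

```bash
python3 -c "
from plan import *
st()"
```

```text
t 10.25 q [9.3, 21.8, 118.3, -21.5, 39.8, 8.0] p [569.1, 53.2, 78.9] F [-1.5, 2.2, -1.5] M [0.75, 0.36, 0.06] w 11.5
```

Emit:
{"name": "play_rows", "arguments": {"deltas": [[0, 0.6, -0.3, 0.9, 0, 0, 0], [0, 0.2, 0, 1.0, 0, 0, 0], [0, 0.2, 0, 1.0, 0, 0, 0], [0, 0, 0, 0, 0, 0, 0]]}}

```text
time_s: 10.65
tcp_pos: [0.5688, 0.0533, 0.0758]
tool_rot: [[-0.3, 0.951, 0.074], [0.924, 0.309, -0.226], [-0.238, 0.0, -0.971]]
ft_force: [-0.8, 0.6, -2.3]
grip_width: 0.127
```

Emit:
{"name": "play_rows", "arguments": {"deltas": [[0, 0.2, 0, 1.0, 0, 0, 0], [0, 0.2, 0, 1.0, 0, 0, 0], [0, 0, 0, 0, 0, 0, 0]]}}

```text
time_s: 10.95
tcp_pos: [0.5687, 0.0533, 0.0738]
tool_rot: [[-0.3, 0.951, 0.074], [0.924, 0.309, -0.226], [-0.238, 0.0, -0.971]]
ft_force: [-0.7, 0.4, -2.4]
grip_width: 0.126
```

Emit:
{"name": "play_rows", "arguments": {"deltas": [[0, 0.2, 0, 1.0, 0, 0, 0], [0, 0.3, 0, 1.0, 0, 0, 0], [0, 0.2, 0, 1.0, 0, 0, 0], [0, 0.3, 0, 1.0, 0, 0, 0], [0, 0.2, 0, 1.0, 0, 0, 0], [0, 0, 0, 0, 0, 0, 0]]}}

```text
time_s: 11.55
tcp_pos: [0.5688, 0.0533, 0.0686]
tool_rot: [[-0.3, 0.951, 0.074], [0.924, 0.309, -0.226], [-0.238, 0.0, -0.971]]
ft_force: [-1.2, 1.3, -3.3]
grip_width: 0.127
```

Emit:
{"name": "play_rows", "arguments": {"deltas": [[0, 0.2, 0, 1.0, 0, 0, 0], [0, 0, 0, 0, 0, 0, 0]]}}

```text
time_s: 11.75
tcp_pos: [0.5688, 0.0532, 0.0677]
tool_rot: [[-0.3, 0.951, 0.074], [0.924, 0.309, -0.226], [-0.238, 0.0, -0.971]]
ft_force: [-1.0, 1.0, -2.1]
grip_width: 0.127
```

Emit:
{"name": "play_rows", "arguments": {"deltas": [[0, 0.2, 0, 1.0, 0, 0, 0], [0, 0, 0, 0, 0, 0, 0]]}}

```text
time_s: 11.95
tcp_pos: [0.5688, 0.0532, 0.0666]
tool_rot: [[-0.3, 0.951, 0.074], [0.924, 0.309, -0.226], [-0.238, 0.0, -0.971]]
ft_force: [-1.5, 2.2, -1.0]
grip_width: 0.131
```

Emit:
{"name": "play_rows", "arguments": {"deltas": [[0, 0.2, 0, 0.8, 0, 0, 0], [0, 0, 0, 0, 0, 0, 0]]}}

```text
time_s: 12.15
tcp_pos: [0.569, 0.0531, 0.066]
tool_rot: [[-0.3, 0.951, 0.074], [0.924, 0.309, -0.226], [-0.238, 0.001, -0.971]]
ft_force: [-1.8, 0.1, 0.8]
grip_width: 0.125
```

Emit:
{"name": "play_rows", "arguments": {"deltas": [[0, 0.2, 0, 0.8, 0, 0, 0], [0, 0, 0, 0, 0, 0, 0]]}}

```text
time_s: 12.35
tcp_pos: [0.5694, 0.053, 0.0655]
tool_rot: [[-0.3, 0.951, 0.075], [0.924, 0.309, -0.227], [-0.239, 0.001, -0.971]]
ft_force: [-0.6, -1.9, 4.4]
grip_width: 0.132
```

Seated: it came up on the floor of the socket with about 5 N, tip at z ≈ 30 mm. Letting go and backing off to regrasp farther out.

Emit:
{"name": "play_rows", "arguments": {"deltas": [[40, 0, 0, 0, 0, 0, 0], [40, 0, 0, 0, 0, 0, 0], [40, 0, 0, 0, 0, 0, 0], [40, 0, 0, -15, 0, 0, 0], [40, 0, 0, -25, 0, 0, 0], [40, 0, 0, -25, 0, 0, 0], [40, 0, 0, -25, 0, 0, 0], [40, 0, 0, 0, 0, 0, 0]]}}

```text
time_s: 13.15
tcp_pos: [0.5639, 0.0747, 0.1566]
tool_rot: [[-0.299, 0.951, 0.079], [0.924, 0.31, -0.225], [-0.238, 0.006, -0.971]]
ft_force: [0.2, -0.5, -0.0]
grip_width: 0.441
```

```bash
python3 - <<'E'
from plan import *
st()
W=np.array([[.549,.1153,.085],[.549+.05*.313/.313*1,.1153,.085]])
x,y=300,215
im=cams.grab_frame('scene')[:,:,::-1]
for l in('hex_key','long_tip'): print(l,[(np.round(r['xy'],1).tolist(),round(r['p'],2)) for r in finder.landmark_of(l,'scene')[:7]])
im2=cams.grab_frame('top')[:,:,::-1]
for l in('hex_key','long_tip'): print(l,[(np.round(r['xy'],1).tolist(),round(r['p'],2)) for r in finder.landmark_of(l,'top')[:7]])
b=np.array([.5485,.1155]);h=np.radians(-72)
for dz in(0,.13):
  P=[[*(b+.16*np.cos(dz)*np.array([np.cos(h),np.sin(h)])),.085-.16*np.sin(dz)],[*b,.085]]
  print(dz,proj('scene',P).round(1).tolist(),proj('top',P).round(1).tolist())
cr=cv2.resize(im[y-50:y+50,x-66:x+67],(532,400),interpolation=cv2.INTER_CUBIC)
c2=cv2.resize(im2[120:220,200:267],(268,400),interpolation=cv2.INTER_CUBIC)
cv2.imwrite('pics/c6.png',np.hstack([cr,c2]))
E
```

```text
t 13.15 q [11.6, 14.4, 117.5, -18.6, 47.7, 6.1] p [563.9, 74.7, 156.6] F [0.2, -0.5, -0.0] M [0.12, -0.09, 0.02] w 40.2
hex_key [([177.2, 170.5], 0.79), ([304.5, 322.6], 0.79), ([314.5, 215.0], 0.69), ([269.8, 260.7], 0.61), ([243.8, 186.9], 0.52)]
long_tip [([151.5, 204.1], 0.71), ([233.6, 226.4], 0.68), ([256.6, 237.6], 0.67), ([209.9, 253.0], 0.6)]
hex_key [([268.2, 275.5], 0.78), ([350.9, 324.3], 0.56), ([265.3, 146.0], 0.55), ([248.5, 80.0], 0.55)]
long_tip [([373.8, 258.1], 0.98), ([287.0, 202.1], 0.8), ([313.1, 169.1], 0.57), ([294.8, 92.1], 0.55)]
0 [[263.6, 232.0], [314.5, 215.6]] [[267.3, 152.8], [213.6, 168.7]]
0.13 [[264.0, 238.0], [314.5, 215.6]] [[266.8, 154.3], [213.6, 168.7]]
```

View pics/c6.png

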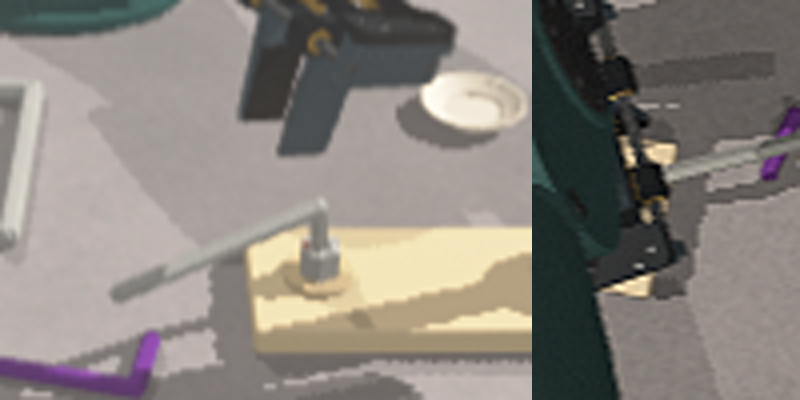

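The key stands seated in the bolt, drooping about 0.13 rad (elbow (322,205), long tip (117,293) in the crop), heading about −72°. Regrasping at 125 mm along the long arm.

```bash
python3 - <<'E'
from plan import *
print('purple',tri((269,261),(265.3,146.5)),tri((270.1,246.2),(257.7,161.4)))
b=np.array([.5485,.1155]);h=np.radians(-72); p=b+.124*np.array([np.cos(h),np.sin(h)])
R=down(108,0); T=rows(cur(),Tm(R,[*p,.115])); print(T[:3,3]); rows(T,Tm(R,[*p,.050]),vmax=16)
E
```

```text
purple (array([ 0.63200321, -0.02905179,  0.01221141]), np.float64(0.0031867788272464327)) (array([ 0.58307843, -0.01218527,  0.02045317]), np.float64(0.007209272337660045))
N 3 row [-24.4, 0.2, 16.4] [-0.0003, 0.08, -0.0]
[ 0.58694686 -0.00247279  0.1149408 ]
N 5 row [0.0, -0.0, 13.0] [-0.0, 0.0, -0.0]
```

Emit:
{"name": "play_rows", "arguments": {"deltas": [[40, -24.4, 0.2, 16.4, 0, 0.08, 0], [40, -24.4, 0.2, 16.4, 0, 0.08, 0], [40, -24.4, 0.2, 16.4, 0, 0.08, 0], [40, 0, 0, 0, 0, 0, 0], [40, 0, 0, 13, 0, 0, 0], [40, 0, 0, 13, 0, 0, 0], [40, 0, 0, 13, 0, 0, 0], [40, 0, 0, 13, 0, 0, 0], [40, 0, 0, 13, 0, 0, 0], [40, 0, 0, 0, 0, 0, 0]]}}

```text
time_s: 14.45
tcp_pos: [0.5863, -0.0018, 0.0486]
tool_rot: [[-0.31, 0.951, -0.002], [0.951, 0.31, -0.0], [0.001, -0.002, -1.0]]
ft_force: [0.3, 0.1, 0.6]
grip_width: 0.436
```

Emit:
{"name": "play_rows", "arguments": {"deltas": [[26, 0, 0, 0, 0, 0, 0], [20, 0, 0, 0, 0, 0, 0], [16, 0, 0, 0, 0, 0, 0], [16, 0, 0, 0, 0, 0, 0]]}}

```text
time_s: 14.85
tcp_pos: [0.5878, -0.0023, 0.0512]
tool_rot: [[-0.309, 0.951, 0.001], [0.951, 0.309, -0.0], [-0.001, 0.001, -1.0]]
ft_force: [-0.5, 0.1, -0.1]
grip_width: 0.178
```

```bash
python3 - <<'E'
from plan import *
st()
im=cams.grab_frame('scene')[:,:,::-1]; x,y=290,215
cv2.imwrite('pics/c7.png',cv2.resize(im[y-38:y+37,x-50:x+50],(800,600),interpolation=cv2.INTER_CUBIC))
E
```

```text
t 14.85 q [-2.5, 25.6, 115.3, -0.0, 39.0, -20.5] p [587.8, -2.3, 51.2] F [-0.5, 0.1, -0.1] M [-0.02, -0.13, 0.02] w 16.2
```

View pics/c7.png

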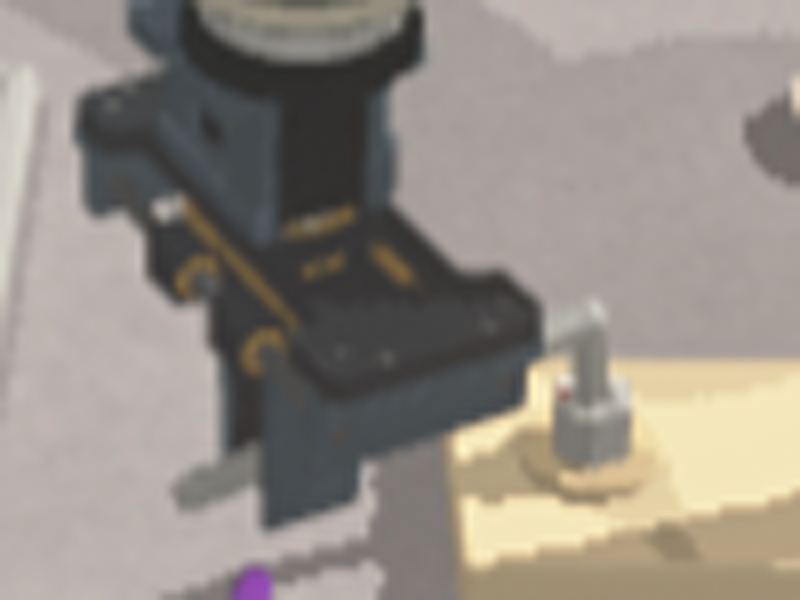

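The fingers straddle the outer part of the long arm, with the tip sticking out at (190,490). Closing, then levelling the bar.

Emit:
{"name": "play_rows", "arguments": {"deltas": [[0, 0, 0, 0, 0, 0, 0], [0, 0, 0, 0, 0, 0, 0], [0, 0, 0, 0, 0, 0, 0], [0, 0, 0, 0, 0, 0, 0]]}}

```text
time_s: 15.3
tcp_pos: [0.5876, -0.0024, 0.0508]
tool_rot: [[-0.309, 0.951, 0.001], [0.951, 0.309, -0.0], [-0.0, 0.001, -1.0]]
ft_force: [0.3, -1.5, 0.7]
grip_width: 0.129
```

Emit:
{"name": "play_rows", "arguments": {"deltas": [[0, 0, 0, -3, 0, -0.024, 0], [0, 0, 0, -3, 0, -0.024, 0], [0, 0, 0, -3, 0, -0.024, 0], [0, 0, 0, 0, 0, 0, 0]]}}

```text
time_s: 15.7
tcp_pos: [0.5873, -0.0016, 0.0598]
tool_rot: [[-0.309, 0.951, 0.023], [0.948, 0.31, -0.069], [-0.072, 0.0, -0.997]]
ft_force: [0.3, -0.3, -1.8]
grip_width: 0.13
```

```bash
python3 -c "
from plan import *
st()"
```

```text
t 15.7 q [-0.6, 24.4, 116.0, -6.3, 38.4, -13.7] p [587.3, -1.6, 59.8] F [0.3, -0.3, -1.8] M [0.06, -0.09, 0.0] w 11.9
```

```bash
cat >> plan.py <<'E'
def arc(b,dl,N):
    T=cur(); Q=Tm(Ro.from_rotvec([0,0,dl]).as_matrix(),[0,0,0]); A=Tm(np.eye(3),[*b,0]); rows(T,A@Q@np.linalg.inv(A)@T,N=N)
def lev(b):
    s=st(); r=s['tcp_pos'][:2]-b; h=np.arctan2(r[1],r[0]); rr=np.hypot(*r); f=s['ft_force']; u=np.array([np.sin(h),-np.cos(h)]) # clockwise dir
    print('heading',np.degrees(h).round(2),'toolx-180',np.degrees(np.arctan2(-s['tool_rot'][1,0],-s['tool_rot'][0,0])).round(2),'r',rr.round(4),'Fcw',-(f[:2]@u).round(2),'Frad',(f[:2]@(r/rr)).round(2))
E
python3 - <<'E'
from plan import *
b=np.array([.5485,.1155]); lev(b); arc(b,-.2,10)
E
```

```text
t 15.7 q [-0.6, 24.4, 116.0, -6.3, 38.4, -13.7] p [587.3, -1.6, 59.8] F [0.3, -0.3, -1.8] M [0.06, -0.09, 0.0] w 11.9
heading -71.68 toolx-180 -71.97 r 0.1233 Fcw 0.23 Frad 0.35
N 10 row [0.0, -2.5, -0.0] [0.0014, -0.0, 0.0199]
```

Emit:
{"name": "play_rows", "arguments": {"deltas": [[0, 0, -1.2, 0, 0.0007, 0, 0.01], [0, 0, -2.5, 0, 0.0014, 0, 0.02], [0, 0, -2.5, 0, 0.0014, 0, 0.02], [0, 0, -2.5, 0, 0.0014, 0, 0.02], [0, 0, -2.5, 0, 0.0014, 0, 0.02], [0, 0, 0, 0, 0, 0, 0]]}}

```text
time_s: 16.3
tcp_pos: [0.5761, -0.0049, 0.0594]
tool_rot: [[-0.219, 0.976, 0.016], [0.973, 0.22, -0.069], [-0.071, 0.0, -0.997]]
ft_force: [-1.0, 7.9, -2.8]
grip_width: 0.127
```

Emit:
{"name": "play_rows", "arguments": {"deltas": [[0, 0, -2.5, 0, 0.0014, 0, 0.02], [0, 0, -2.5, 0, 0.0014, 0, 0.02], [0, 0, -2.5, 0, 0.0014, 0, 0.02], [0, 0, -2.5, 0, 0.0014, 0, 0.02], [0, 0, -2.5, 0, 0.0014, 0, 0.02], [0, 0, 0, 0, 0, 0, 0]]}}

```text
time_s: 16.9
tcp_pos: [0.5645, -0.0068, 0.0596]
tool_rot: [[-0.121, 0.993, 0.011], [0.99, 0.121, -0.07], [-0.071, 0.002, -0.997]]
ft_force: [2.9, 13.4, -3.6]
grip_width: 0.128
```

```bash
python3 -c "
from plan import *
b=np.array([.5485,.1155]); lev(b); arc(b,-.1,5)"
```

```text
t 16.9 q [-1.1, 23.1, 118.2, -6.5, 38.2, -3.0] p [564.5, -6.8, 59.6] F [2.9, 13.4, -3.6] M [2.34, -0.57, 0.16] w 11.7
heading -82.53 toolx-180 -83.05 r 0.1233 Fcw 4.6 Frad -12.89
N 5 row [0.0, -2.5, -0.0] [0.0014, -0.0, 0.0199]
```

Turning force is normal, but the bar pulls radially by 13 N, so I'll ease inward and see how stiff it is.

Emit:
{"name": "play_rows", "arguments": {"deltas": [[0, 0.8, 0, 0, 0, 0, 0], [0, 0, 0, 0, 0, 0, 0], [0, 0, 0, 0, 0, 0, 0]]}}

```text
time_s: 17.2
tcp_pos: [0.5648, -0.0066, 0.0598]
tool_rot: [[-0.122, 0.992, 0.011], [0.99, 0.123, -0.071], [-0.072, 0.002, -0.997]]
ft_force: [1.7, 5.2, -2.1]
grip_width: 0.126
```

```bash
python3 -c "
from plan import *
b=np.array([.5485,.1155]); lev(b)"
```

```text
t 17.2 q [-1.1, 23.1, 118.2, -6.6, 38.2, -3.0] p [564.8, -6.6, 59.8] F [1.7, 5.2, -2.1] M [1.01, -0.65, 0.22] w 11.5
heading -82.4 toolx-180 -82.97 r 0.1232 Fcw 2.36 Frad -4.98
```

Emit:
{"name": "play_rows", "arguments": {"deltas": [[0, 0.6, -2.5, 0, 0.0014, 0, 0.02], [0, 0.1, -2.5, 0, 0.0014, 0, 0.02], [0, 0, 0, 0, 0, 0, 0]]}}

```text
time_s: 17.5
tcp_pos: [0.56, -0.0069, 0.06]
tool_rot: [[-0.081, 0.997, 0.009], [0.994, 0.082, -0.072], [-0.073, 0.003, -0.997]]
ft_force: [5.5, -0.7, 0.7]
grip_width: 0.128
```

```bash
python3 -c "
from plan import *
b=np.array([.5485,.1155]); lev(b)"
```

```text
t 17.5 q [-1.1, 22.8, 118.7, -6.7, 38.2, -0.6] p [560.0, -6.9, 60.0] F [5.5, -0.7, 0.7] M [-0.18, -1.15, 0.37] w 11.7
heading -84.64 toolx-180 -85.31 r 0.123 Fcw 5.44 Frad 1.22
```

Emit:
{"name": "play_rows", "arguments": {"deltas": [[0, 0.1, -2.5, 0, 0.0014, 0, 0.02], [0, 0.1, -2.5, 0, 0.0014, 0, 0.02], [0, 0, 0, 0, 0, 0, 0]]}}

```text
time_s: 17.8
tcp_pos: [0.5551, -0.0072, 0.0601]
tool_rot: [[-0.042, 0.999, 0.006], [0.996, 0.042, -0.072], [-0.073, 0.003, -0.997]]
ft_force: [6.7, -3.0, 0.8]
grip_width: 0.129
```

```bash
python3 -c "
from plan import *
b=np.array([.5485,.1155]); lev(b)"
```

```text
t 17.8 q [-1.1, 22.5, 119.1, -6.7, 38.1, 1.7] p [555.1, -7.2, 60.1] F [6.7, -3.0, 0.8] M [-0.57, -1.21, 0.38] w 11.8
heading -86.93 toolx-180 -87.61 r 0.1229 Fcw 6.52 Frad 3.4
```

Emit:
{"name": "play_rows", "arguments": {"deltas": [[0, 0, -2.5, 0, 0.0014, 0, 0.02], [0, 0, -2.5, 0, 0.0014, 0, 0.02], [0, 0, -2.5, 0, 0.0014, 0, 0.02], [0, 0, -2.5, 0, 0.0014, 0, 0.02], [0, 0, -2.5, 0, 0.0014, 0, 0.02], [0, 0, 0, 0, 0, 0, 0]]}}

```text
time_s: 18.4
tcp_pos: [0.5426, -0.0072, 0.0601]
tool_rot: [[0.058, 0.998, -0.0], [0.996, -0.058, -0.072], [-0.072, 0.004, -0.997]]
ft_force: [5.6, -1.9, 0.5]
grip_width: 0.125
```

```bash
python3 -c "
from plan import *
b=np.array([.5485,.1155]); lev(b)"
```

```text
t 18.4 q [-1.2, 21.7, 120.3, -6.7, 38.1, 7.5] p [542.6, -7.2, 60.1] F [5.6, -1.9, 0.5] M [-0.53, -1.23, 0.36] w 11.4
heading -92.73 toolx-180 -93.36 r 0.1228 Fcw 5.65 Frad 1.63
```

Emit:
{"name": "play_rows", "arguments": {"deltas": [[0, 0, -2.5, 0, 0.0014, 0, 0.02], [0, 0, -2.5, 0, 0.0014, 0, 0.02], [0, 0, -2.5, 0, 0.0014, 0, 0.02], [0, 0, -2.5, 0, 0.0014, 0, 0.02], [0, 0, -2.5, 0, 0.0014, 0, 0.02], [0, 0, 0, 0, 0, 0, 0]]}}

```text
time_s: 19.0
tcp_pos: [0.5303, -0.0059, 0.0601]
tool_rot: [[0.158, 0.987, -0.007], [0.985, -0.158, -0.071], [-0.072, 0.004, -0.997]]
ft_force: [7.3, -1.4, -0.7]
grip_width: 0.124
```

```bash
python3 -c "
from plan import *
b=np.array([.5485,.1155]); lev(b)"
```

```text
t 19.0 q [-1.1, 21.0, 121.5, -6.7, 38.0, 13.3] p [530.3, -5.9, 60.1] F [7.3, -1.4, -0.7] M [-0.46, -1.38, 0.2] w 11.3
heading -98.51 toolx-180 -99.12 r 0.1228 Fcw 7.47 Frad 0.3
```

Emit:
{"name": "play_rows", "arguments": {"deltas": [[0, 0, -2.5, 0, 0.0014, 0, 0.02], [0, 0, -2.5, 0, 0.0014, 0, 0.02], [0, 0, -2.5, 0, 0.0014, 0, 0.02], [0, 0, -2.5, 0, 0.0014, 0, 0.02], [0, 0, 0, 0, 0, 0, 0]]}}

```text
time_s: 19.5
tcp_pos: [0.5206, -0.004, 0.06]
tool_rot: [[0.237, 0.972, -0.013], [0.969, -0.237, -0.07], [-0.071, 0.004, -0.997]]
ft_force: [8.1, -0.7, 0.0]
grip_width: 0.128
```

```bash
python3 -c "
from plan import *
b=np.array([.5485,.1155]); lev(b)"
```

```text
t 19.5 q [-0.9, 20.4, 122.5, -6.6, 38.0, 18.0] p [520.6, -4.0, 60.0] F [8.1, -0.7, 0.0] M [-0.34, -1.4, 0.24] w 11.7
heading -103.16 toolx-180 -103.72 r 0.1227 Fcw 8.01 Frad -1.1
```

Emit:
{"name": "play_rows", "arguments": {"deltas": [[0, 0, -2.5, 0, 0.0014, 0, 0.02], [0, 0, -2.5, 0, 0.0014, 0, 0.02], [0, 0, 0, 0, 0, 0, 0]]}}

```text
time_s: 19.8
tcp_pos: [0.5158, -0.0027, 0.06]
tool_rot: [[0.275, 0.961, -0.015], [0.959, -0.276, -0.069], [-0.071, 0.005, -0.997]]
ft_force: [8.5, -0.5, 0.5]
grip_width: 0.128
```

```bash
python3 -c "
from plan import *
b=np.array([.5485,.1155]); lev(b)"
```

```text
t 19.8 q [-0.8, 20.1, 122.9, -6.5, 38.0, 20.3] p [515.8, -2.7, 60.0] F [8.5, -0.5, 0.5] M [-0.29, -1.48, 0.16] w 11.7
heading -105.47 toolx-180 -106.01 r 0.1227 Fcw 8.36 Frad -1.79
```

Emit:
{"name": "play_rows", "arguments": {"deltas": [[0, 0, -2.5, 0, 0.0014, 0, 0.02], [0, 0, -2.5, 0, 0.0014, 0, 0.02], [0, 0, 0, 0, 0, 0, 0]]}}

```text
time_s: 20.1
tcp_pos: [0.5111, -0.0012, 0.0601]
tool_rot: [[0.313, 0.949, -0.018], [0.947, -0.314, -0.069], [-0.071, 0.005, -0.997]]
ft_force: [8.6, -0.5, -2.0]
grip_width: 0.129
```

```bash
python3 -c "
from plan import *
b=np.array([.5485,.1155]); lev(b)"
```

```text
t 20.1 q [-0.7, 19.8, 123.4, -6.4, 38.0, 22.7] p [511.1, -1.2, 60.1] F [8.6, -0.5, -2.0] M [-0.27, -1.47, 0.14] w 11.7
heading -107.77 toolx-180 -108.31 r 0.1226 Fcw 8.33 Frad -2.18
```

Emit:
{"name": "play_rows", "arguments": {"deltas": [[0, 0.1, -2.5, 0, 0.0014, 0, 0.02], [0, 0.1, -2.5, 0, 0.0014, 0, 0.02], [0, 0, 0, 0, 0, 0, 0]]}}

```text
time_s: 20.4
tcp_pos: [0.5064, 0.0004, 0.06]
tool_rot: [[0.351, 0.936, -0.02], [0.934, -0.352, -0.068], [-0.071, 0.005, -0.997]]
ft_force: [8.0, -2.2, -0.6]
grip_width: 0.13
```

```bash
python3 -c "
from plan import *
b=np.array([.5485,.1155]); lev(b)"
```

```text
t 20.4 q [-0.5, 19.5, 123.8, -6.3, 38.0, 25.1] p [506.4, 0.4, 60.0] F [8.0, -2.2, -0.6] M [-0.6, -1.43, 0.1] w 11.9
heading -110.12 toolx-180 -110.61 r 0.1225 Fcw 8.22 Frad -0.7
```

Emit:
{"name": "play_rows", "arguments": {"deltas": [[0, 0.1, -2.5, 0, 0.0014, 0, 0.02], [0, 0.1, -2.5, 0, 0.0014, 0, 0.02], [0, 0, 0, 0, 0, 0, 0]]}}

```text
time_s: 20.7
tcp_pos: [0.5017, 0.0023, 0.06]
tool_rot: [[0.388, 0.921, -0.023], [0.919, -0.389, -0.067], [-0.071, 0.005, -0.997]]
ft_force: [7.3, -4.2, -0.1]
grip_width: 0.129
```

```bash
python3 -c "
from plan import *
b=np.array([.5485,.1155]); lev(b)"
```

```text
t 20.7 q [-0.3, 19.3, 124.2, -6.3, 38.0, 27.5] p [501.7, 2.3, 60.0] F [7.3, -4.2, -0.1] M [-0.91, -1.35, 0.12] w 11.8
heading -112.45 toolx-180 -112.91 r 0.1225 Fcw 8.35 Frad 1.12
```

Emit:
{"name": "play_rows", "arguments": {"deltas": [[0, 0, -2.5, 0, 0.0014, 0, 0.02], [0, 0, -2.5, 0, 0.0014, 0, 0.02], [0, 0, 0, 0, 0, 0, 0]]}}

```text
time_s: 21.0
tcp_pos: [0.4972, 0.0043, 0.06]
tool_rot: [[0.425, 0.905, -0.026], [0.903, -0.426, -0.066], [-0.07, 0.005, -0.998]]
ft_force: [7.5, -3.9, -0.4]
grip_width: 0.123
```

```bash
python3 -c "
from plan import *
b=np.array([.5485,.1155]); lev(b)"
```

```text
t 21.0 q [-0.2, 19.0, 124.6, -6.1, 38.0, 29.9] p [497.2, 4.3, 60.0] F [7.5, -3.9, -0.4] M [-0.86, -1.39, 0.04] w 11.2
heading -114.76 toolx-180 -115.21 r 0.1224 Fcw 8.42 Frad 0.44
```

Emit:
{"name": "play_rows", "arguments": {"deltas": [[0, 0, -2.5, 0, 0.0014, 0, 0.02], [0, 0, -2.5, 0, 0.0014, 0, 0.02], [0, 0, 0, 0, 0, 0, 0]]}}

```text
time_s: 21.3
tcp_pos: [0.4928, 0.0065, 0.06]
tool_rot: [[0.461, 0.887, -0.028], [0.885, -0.462, -0.064], [-0.07, 0.005, -0.998]]
ft_force: [8.3, -3.5, -1.2]
grip_width: 0.126
```

```bash
python3 -c "
from plan import *
b=np.array([.5485,.1155]); lev(b)"
```

```text
t 21.3 q [0.1, 18.7, 125.0, -6.0, 38.0, 32.3] p [492.8, 6.5, 60.0] F [8.3, -3.5, -1.2] M [-0.8, -1.48, 0.03] w 11.5
heading -117.07 toolx-180 -117.51 r 0.1224 Fcw 8.99 Frad -0.7
```

```bash
cat >> plan.py <<'E'
def tq(b=np.array([.5485,.1155]),L=.2):
    s=bot.read_state(); f=s['ft_force']; p=s['tcp_pos']; g=p-.019*s['tool_rot'][:,2]; o=p-L*s['tool_rot'][:,2]
    # torque about bolt axis from outside
    r=o[:2]-b; r2=g-o; print('TORQUE',round(r[0]*f[1]-r[1]*f[0]+s['ft_torque'][2],3),'tangential eq N at 160mm',round((r[0]*f[1]-r[1]*f[0]+s['ft_torque'][2])/.16,2)); lev(b)
E
python3 -c "
from plan import *
tq(); arc(np.array([.5485,.1155]),-.04,2)"
```

```text
TORQUE 1.007 tangential eq N at 160mm 6.29
t 21.3 q [0.1, 18.7, 125.0, -6.0, 38.0, 32.3] p [492.8, 6.5, 60.0] F [8.3, -3.5, -1.2] M [-0.8, -1.48, 0.03] w 11.5
heading -117.07 toolx-180 -117.51 r 0.1224 Fcw 8.99 Frad -0.7
N 2 row [0.0, -2.4, -0.0] [0.0014, -0.0001, 0.02]
```

Emit:
{"name": "play_rows", "arguments": {"deltas": [[0, 0, -2.5, 0, 0.0014, 0, 0.02], [0, 0, -2.5, 0, 0.0014, 0, 0.02], [0, 0, 0, 0, 0, 0, 0]]}}

```text
time_s: 21.6
tcp_pos: [0.4885, 0.0089, 0.06]
tool_rot: [[0.496, 0.868, -0.03], [0.866, -0.497, -0.063], [-0.07, 0.005, -0.998]]
ft_force: [8.1, -3.4, -0.4]
grip_width: 0.126
```

```bash
python3 -c "
from plan import *
tq()"
```

```text
TORQUE 0.926 tangential eq N at 160mm 5.79
t 21.6 q [0.3, 18.5, 125.4, -5.9, 38.0, 34.8] p [488.5, 8.9, 60.0] F [8.1, -3.4, -0.4] M [-0.83, -1.57, -0.02] w 11.5
heading -119.4 toolx-180 -119.81 r 0.1223 Fcw 8.69 Frad -1.04
```

Emit:
{"name": "play_rows", "arguments": {"deltas": [[0, 0, -2.5, 0, 0.0014, 0, 0.02], [0, 0, -2.5, 0, 0.0014, 0, 0.02], [0, 0, 0, 0, 0, 0, 0]]}}

```text
time_s: 21.9
tcp_pos: [0.4844, 0.0114, 0.0601]
tool_rot: [[0.53, 0.847, -0.032], [0.845, -0.531, -0.062], [-0.069, 0.006, -0.998]]
ft_force: [9.5, -4.2, -1.7]
grip_width: 0.127
```

```bash
python3 -c "
from plan import *
tq()"
```

```text
TORQUE 1.224 tangential eq N at 160mm 7.65
t 21.9 q [0.5, 18.2, 125.8, -5.7, 38.0, 37.2] p [484.4, 11.4, 60.1] F [9.5, -4.2, -1.7] M [-0.92, -1.63, 0.11] w 11.6
heading -121.62 toolx-180 -122.1 r 0.1223 Fcw 10.28 Frad -1.34
```

Emit:
{"name": "play_rows", "arguments": {"deltas": [[0, 0, -2.4, 0, 0.0014, 0, 0.02], [0, 0, -1.2, 0, 0.0007, 0, 0.01], [0, 0, 0, 0, 0, 0, 0]]}}

```text
time_s: 22.2
tcp_pos: [0.4817, 0.0132, 0.0602]
tool_rot: [[0.555, 0.831, -0.033], [0.829, -0.556, -0.061], [-0.069, 0.006, -0.998]]
ft_force: [11.2, -6.5, -1.9]
grip_width: 0.129
```

```bash
python3 -c "
from plan import *
tq()"
```

```text
TORQUE 1.698 tangential eq N at 160mm 10.61
t 22.2 q [0.7, 18.0, 126.1, -5.6, 38.0, 39.0] p [481.7, 13.2, 60.2] F [11.2, -6.5, -1.9] M [-1.17, -1.93, 0.3] w 11.8
heading -123.13 toolx-180 -123.78 r 0.1222 Fcw 12.88 Frad -0.68
```

Load rose steadily from 8.5 to 12.9 N (1.7 N m), so that is the stop. Stopping here; easing the load off, lowering the bar to its droop and letting go.

Emit:
{"name": "play_rows", "arguments": {"deltas": [[0, 0, 1.2, 0, -0.0007, 0, -0.01], [0, 0, 1.2, 0, -0.0007, 0, -0.01], [0, 0, 1.2, 0, -0.0007, 0, -0.01], [0, 0, 1.2, 0, -0.0007, 0, -0.01], [0, 0, 0, 0, 0, 0, 0]]}}

```text
time_s: 22.7
tcp_pos: [0.4856, 0.0106, 0.0601]
tool_rot: [[0.521, 0.853, -0.032], [0.851, -0.522, -0.062], [-0.069, 0.005, -0.998]]
ft_force: [8.9, -2.8, -2.3]
grip_width: 0.125
```

```bash
python3 -c "
from plan import *
tq()"
```

```text
TORQUE 1.08 tangential eq N at 160mm 6.75
t 22.7 q [0.5, 18.3, 125.7, -5.8, 38.0, 36.5] p [485.6, 10.6, 60.1] F [8.9, -2.8, -2.3] M [-0.65, -1.67, 0.1] w 11.4
heading -120.97 toolx-180 -121.47 r 0.1223 Fcw 9.04 Frad -2.2
```

Emit:
{"name": "play_rows", "arguments": {"deltas": [[0, 0, 1.2, 0, -0.0007, 0, -0.01], [0, 0, 2.4, 0, -0.0014, 0, -0.02], [0, 0, 2.4, 0, -0.0014, 0, -0.02], [0, 0, 2.4, 0, -0.0014, 0, -0.02], [0, 0, 0, 0, 0, 0, 0]]}}

```text
time_s: 23.2
tcp_pos: [0.4923, 0.0066, 0.0599]
tool_rot: [[0.46, 0.887, -0.028], [0.885, -0.461, -0.064], [-0.07, 0.004, -0.998]]
ft_force: [7.4, 0.5, -2.5]
grip_width: 0.127
```

```bash
python3 -c "
from plan import *
tq()"
```

```text
TORQUE 0.487 tangential eq N at 160mm 3.04
t 23.2 q [0.1, 18.7, 125.1, -6.0, 38.0, 32.3] p [492.3, 6.6, 59.9] F [7.4, 0.5, -2.5] M [0.1, -1.24, -0.19] w 11.6
heading -117.29 toolx-180 -117.47 r 0.1225 Fcw 6.31 Frad -3.85
```

Emit:
{"name": "play_rows", "arguments": {"deltas": [[0, 0.2, 2.4, 0, -0.0014, 0, -0.02], [0, 0.2, 2.4, 0, -0.0014, 0, -0.02], [0, 0, 0, 0, 0, 0, 0]]}}

```text
time_s: 23.5
tcp_pos: [0.4963, 0.0047, 0.0597]
tool_rot: [[0.424, 0.905, -0.027], [0.903, -0.425, -0.065], [-0.071, 0.003, -0.997]]
ft_force: [4.3, -1.6, -0.1]
grip_width: 0.126
```

```bash
python3 -c "
from plan import *
tq()"
```

```text
TORQUE 0.145 tangential eq N at 160mm 0.91
t 23.5 q [-0.1, 19.0, 124.7, -6.1, 38.0, 29.9] p [496.3, 4.7, 59.7] F [4.3, -1.6, -0.1] M [-0.4, -0.91, -0.35] w 11.5
heading -115.21 toolx-180 -115.18 r 0.1225 Fcw 4.61 Frad -0.36
```

Emit:
{"name": "play_rows", "arguments": {"deltas": [[0, 0, 0.8, 3, 0, 0.024, 0], [0, 0, 0.8, 3, 0, 0.024, 0], [0, 0, 0.5, 3, 0, 0.024, 0], [0, 0, 0, 0, 0, 0, 0], [16, 0, 0, 0, 0, 0, 0], [24, 0, 0, 0, 0, 0, 0], [36, 0, 0, 0, 0, 0, 0], [40, 0, 0, 0, 0, 0, 0], [40, 0, 0, 0, 0, 0, 0]]}}

```text
time_s: 24.4
tcp_pos: [0.497, 0.0039, 0.0503]
tool_rot: [[0.424, 0.906, 0.002], [0.906, -0.424, -0.0], [0.0, 0.002, -1.0]]
ft_force: [-0.7, -0.0, -0.7]
grip_width: 0.435
```

```bash
python3 -c "
from plan import *
tq()"
```

```text
TORQUE -0.111 tangential eq N at 160mm -0.69
t 24.4 q [-2.2, 19.5, 125.5, -0.0, 34.9, 22.9] p [497.0, 3.9, 50.3] F [-0.7, -0.0, -0.7] M [-0.04, -0.02, -0.04] w 39.7
heading -114.78 toolx-180 -115.07 r 0.1229 Fcw -0.59 Frad 0.32
```

Free. Going straight up, then checking.

Emit:
{"name": "play_rows", "arguments": {"deltas": [[40, 0, 0, -10, 0, 0, 0], [40, 0, 0, -25, 0, 0, 0], [40, 0, 0, -35, 0, 0, 0], [40, 0, 0, -35, 0, 0, 0], [40, 0, 0, -35, 0, 0, 0], [40, -20, 0, -20, 0, 0, 0], [40, -30, 0, -10, 0, 0, 0], [40, -30, 0, 0, 0, 0, 0], [40, -30, 0, 0, 0, 0, 0], [40, -30, 0, 0, 0, 0, 0], [40, 0, 0, 0, 0, 0, 0], [40, 0, 0, 0, 0, 0, 0]]}}

```text
time_s: 25.6
tcp_pos: [0.4374, -0.1232, 0.2209]
tool_rot: [[0.425, 0.905, 0.003], [0.905, -0.425, -0.0], [0.001, 0.003, -1.0]]
ft_force: [-0.4, 0.6, -0.3]
grip_width: 0.437
```

```bash
python3 - <<'E'
from plan import *
st()
im=cams.grab_frame('scene')[:,:,::-1]; im2=cams.grab_frame('top')[:,:,::-1]
a=cv2.resize(im[165:265,245:345],(500,500),interpolation=cv2.INTER_CUBIC); b=cv2.resize(im[130:330,100:220],(300,500),interpolation=cv2.INTER_CUBIC)
cv2.imwrite('pics/c8.png',np.hstack([a,b]))
for l in('hex_key','long_tip'): print(l,[(np.round(r['xy'],1).tolist(),round(r['p'],2)) for r in finder.landmark_of(l,'scene')[:6]])
bb=np.array([.5485,.1155])
for hd in(-108,-112,-116,-120):
  h=np.radians(hd); print(hd,proj('scene',[[*(bb+.16*np.cos(.13)*np.array([np.cos(h),np.sin(h)])),.085-.16*np.sin(.13)],[*bb,.085]]).round(1).tolist())
for hd in(-60,-98,-138): h=np.radians(hd); print('mark',hd,proj('scene',[[*(bb+.0135*np.array([np.cos(h),np.sin(h)])),.05]]).round(1).tolist())
E
```

```text
t 25.6 q [-18.7, -2.0, 126.8, 0.0, 55.0, 6.5] p [437.4, -123.2, 220.9] F [-0.4, 0.6, -0.3] M [-0.02, -0.1, -0.01] w 39.9
hex_key [([241.9, 186.8], 0.78), ([311.2, 325.1], 0.69), ([270.8, 261.0], 0.67), ([175.2, 174.4], 0.57), ([311.2, 210.6], 0.53)]
long_tip [([238.4, 315.7], 0.97), ([209.2, 250.8], 0.92), ([153.0, 204.7], 0.74), ([256.1, 216.0], 0.72), ([235.0, 224.8], 0.56)]
-108 [[258.5, 216.4], [314.5, 215.6]]
-112 [[259.2, 214.2], [314.5, 215.6]]
-116 [[260.2, 212.1], [314.5, 215.6]]
-120 [[261.4, 210.0], [314.5, 215.6]]
mark -60 [[310.3, 227.4]]
mark -98 [[308.9, 225.7]]
mark -138 [[309.6, 223.8]]
```

View pics/c8.png

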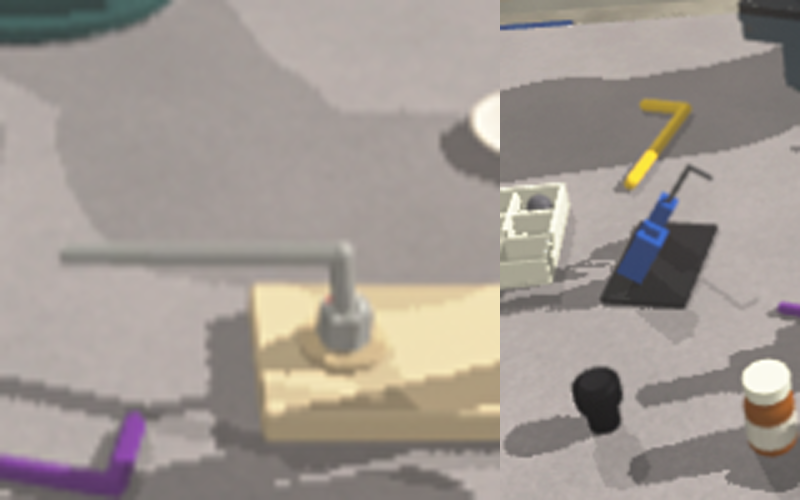

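The key is still seated: elbow at (345,250) and tip at (62,257) in the crop, heading about −108°, which is where the bolt's stop at 0.70 puts it. The small key is in its tube, and the jar and eyepiece stand untouched.

```bash
python3 -c "
from workcell import bot
print(bot.sign_off())"
```

```text
the job is handed in; nothing more can be done
None
```

The job is handed in. The large key is seated in the bolt and released, and the bolt is up against its stop, at about 26 s on the robot clock of the 67 s allowed.

- **Seating:** I drew the key out of the tube, flipped it and lowered its short arm until it touched the socket floor with about 5 N. I had to correct sideways by about 1–2 mm as the pin entered.
- **Turning:** I regripped at about 125 mm along the long arm. The bolt turned at about 8.5 N (1.0 N m). The load then climbed to 12.9 N (1.7 N m), so I stopped there, below the twice-force limit. I eased the load off before letting go.
- **Last check:** the camera shows the elbow at full-seating height. The key lies at about −108°, which matches the bolt at its 0.70 rad stop. The small key, jar and eyepiece were still in place and the gripper was clear. The dish was only partly in that picture, and I did not check it further.
- **Disagreements:** while the key's play was taken up, the arm pulled on the bar along its length with up to 13 N; I corrected that. Under load the stop came 5–10° later than I had worked out from the picture, because the key's play was larger than I had assumed.

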